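Refit the splined cog and spacer of an office folding machine

TASK

Take the big cog out of the lower tier of the paper tray, lay it flat on the clear desk in front of the tray and let go, then take it again by its boss and slide it boss up onto the folding machine's keyed hub, turned so that its wide groove finds the hub's wide spline, until it lies fully home in the well. Then slide the spacer sleeve onto the same hub in the same way, until it sits flat on the cog. Let go of both and leave the other things on the desk where they stand.

Things in the scene. Friction and masses are not known exactly. Their poses are not given: they have to be found in the camera images.
- cog_mid (a point): Off-white plastic cog, 124 mm across the teeth, 0.16 kg, flat underside. Point: on its axis, 21 mm over the underside; z up its axis, x to its wide groove (a raised bar on the web shows it too). On a web 5 mm thick stand a toothed rim (53 to 62 mm from the axis, 16 mm tall) and an octagonal boss (44 mm across flats, which face x, y and the diagonals, 42 mm tall), 29 mm of open trough between.
- cog_bore (a point): Middle of the boss's top, 42 mm over the cog's underside; axes as cog_mid. The bore goes right through: four grooves 90 degrees apart, one wide (14.4 mm) and three narrow (8.4 mm), reaching 17.5 mm from the axis; lands 12 mm from it. The cog starts flat, boss up, in the tray's lower tier. The upper tier hangs over the boss, so at first only the front of its rim can be gripped.
- spacer_mid (a point): Spacer: aluminium octagonal sleeve, 44 mm across flats (which face x, y and the diagonals), 32 mm tall, 0.12 kg, same bore and grooves as the cog. It stands upright on the desk in the lane between tray and machine, in any order with the stamp and tape roll. Point: on its axis, half-way up; z up, x to its wide groove.
- hub_foot (a point): Foot of the keyed steel hub, upright in the machine's well: on its axis, at the well floor, 20 mm over the desk; z up, x to the hub's wide spline (any direction). The hub is stiff: 0.6 N m to turn it. At home the cog's underside lies on the well floor (cog_mid 21 mm above this point) and the spacer stands on the cog's boss (spacer_mid 58 mm above this point).
- hub_tip (a point): Top of the hub, 72 mm above hub_foot, same axes. Core 22 mm across, coned to 12 mm over the top 6 mm. Four straight splines 90 degrees apart run from the foot to 60 mm up (top 4 mm bevelled), one wide (12 mm) and three narrow (6 mm), reaching 16 mm from the axis.
- well_mouth (a point): Centre of the mouth of the round well, on the hub's axis, level with the machine's deck, 50 mm over the desk. The well is 134 mm across and 30 mm deep: the cog goes down in it with 5 mm to spare round its rim, so it must be held by the boss, not the rim.
- machine: Grey desktop folding machine, fixed. Origin at desk height under the hub's axis; x points to its back. Deck 180 x 180 mm, centred on the origin, 50 mm tall. Behind it, from x = 90 to 170 mm, a roller housing with paper, up to 115 mm tall.
- tray: Black two-tier paper tray, fixed. Origin at desk height below the middle of the cog's starting place (within 10 mm); x points into the tray: the cog comes out along -x. Lower tier: floor 25 mm over the desk, from x = -40 to 170 mm, 160 mm wide. Side walls from x = 0 on, 150 mm apart inside. The desk for 190 mm in front of the origin (-x) is clear.
- tray_edge (a point): Middle of the upper tier's front edge, on its top face, 80 mm over the desk, 6 mm in front of the tray's origin; axes as the tray. The tier is 5 mm thick (underside 75 mm over the desk) and 160 mm wide; its side rims reach 100 mm over the desk, and a stack of paper from 45 mm behind this edge reaches 100 mm.
- stamp: Bystander: self-inking stamp, 46 x 34 x 58 mm, upright in the lane. Origin at its underside. To be left alone.
- tape_roll: Bystander: roll of paper tape lying flat, 74 mm across, 24 mm tall, in the lane. Origin at its underside. To be left alone.
- stapler: Bystander: stapler, 150 x 36 mm, 46 mm tall, long axis x, in front of the machine. Origin at its underside. To be left alone.
- tea_bottle: Bystander: closed bottle, 64 mm across, 190 mm tall, at one side. Origin at its underside. To be left alone.
- mug: Bystander: white mug, 82 mm across, 95 mm tall, at one side. Origin at its underside. To be left alone.
- mouse: Bystander: black computer mouse, about 90 x 62 x 35 mm, at one side. Origin at its underside. To be left alone.
Mind the look-alikes: they are no part of the job. Of the things that look like the part that bears cog_mid, the smallest one is meant.

How it is judged (in metres and radians):
On the way, in this order (a step that is already met when the one before it is completed fails the run):
1. the cog lies flat on the desk, boss up, let go (height (world z) of cog_mid below 0.025 m and angle between cog_mid's own z axis and vertical below 0.08 rad and contact force between the fingers and cog below 0.2 N), for 0.2 s.
2. the cog lies fully home on the hub, its wide groove on the wide spline (z of cog_mid in the frame of hub_foot below 0.024 m and horizontal distance between cog_mid and hub_foot below 0.003 m and angle between cog_mid's own z axis and vertical below 0.06 rad and angle between the x axis of cog_mid and the x axis of hub_foot, either way round below 0.16 rad), for 0.2 s.
At the end, for the whole second after the job is handed in: The cog is home on the hub (underside within 3 mm of the well floor) and the spacer stands on the cog's boss (within 3 mm of it), both centred on the hub within 3 mm, upright within 0.06 rad, with their wide grooves on the wide spline (within 0.16 rad), released and at rest (all of step 2 and z of spacer_mid in the frame of hub_foot between 0.055 and 0.061 m and horizontal distance between spacer_mid and hub_foot below 0.003 m and angle between spacer_mid's own z axis and vertical below 0.06 rad and angle between the x axis of spacer_mid and the x axis of hub_foot, either way round below 0.16 rad and linear speed of each of cog, spacer below 0.02 m/s); the robot touches nothing.
It fails at once if a bystander is shifted by more than 30 mm or tipped over (distance of any of stamp, tape_roll, stapler, tea_bottle, mug, mouse from where it was at the start of the episode above 0.03 m or angle between any of stamp, tape_roll, stapler, tea_bottle, mug, mouse's own z axis and vertical above 0.4 rad).
It also fails if it takes over 67 s, if anything falls off the work surface, if the arm or the gripper's body presses on something with over 40 N, if the wrist force passes 120 N, or if a joint passes its speed limit or range.

ROBOT

A 7-joint arm with a two-finger parallel gripper is mounted at the origin on the work surface. World frame = base frame: x ahead of the robot, y to its left, z up, the work surface at z = 0. Lengths are in mm, angles in rad, forces in N, time in s.
With the tool pointing down it reaches from about 400 to 900 mm from the base axis. Payload 5.5 kg.
Tool frame: the origin (TCP) lies midway between the tips of the shut fingers; the grasp point (between the pads) lies 19 mm behind it; y points along the fingers, x is the direction in which the jaws open and shut, and the axes are right-handed (so a half turn about y gives the same grasp; the last joint's range is limited). The gripper opens to 85 mm and grips with 20 to 120 N. Pads are 22 mm wide; open, the fingers measure 114 mm over their backs; the gripper's body (76 mm by 85 mm) begins 54 mm behind the grasp point. The pads swing forward as they close: fully open they stand 13 mm farther back than shut.
Start: joints at [1.426, 0.501, -0.427, 1.55, 0.221, 1.138, -0.21], TCP at [257.816, -596.683, 231.31] pointing down, gripper open.
Joint ranges: [-2.88, 2.88], [-0.31, 2.03], [-1.54, 1.56], [0.2, 2.42], [-1.41, 4.55], [0.19, 2.02], [-2.57, 2.57]. Speed limits (rad/s): [2.57, 2.57, 3.14, 3.14, 3.14, 3.14, 3.14].

INTERFACE

Orientations are given as a 3x3 rotation matrix whose columns are the frame's x, y, z axes.
In Python, from workcell import manip gives the robot as it stands.
- The arm moves only by the shell command python3 -m crank 'ROWS' [OPENING] [FORCE]. ROWS is JSON, a list of rows, each a list of 2 entries, a list of its own where there are three numbers: the shift along the tool's x, y, z in mm, then the turn about the tool's y in rad. A call has 1 to 12 rows; each row is the pose to reach, as a shift and turn from the pose commanded when the call began, along the tool's axes at that moment; what a row does not reach only later rows make up. A row lasts 1/10 s, in which the tool goes at most 50 mm and 8.59 degrees, less where a joint would pass 70% of its speed; a pose out of reach is approached as far as the arm can. A call with a gripper value outside its range is refused whole. OPENING is the opening, from -1 (shut) to 1 (fully open), so that 0 is half open, set as the call begins (- or left out, the last holds). The fingers move at their own pace and stop on an object; FORCE is the grip in N (left out, the last holds). Time passes only in rows, so rows that repeat a pose let the fingers close. It gives the time, the measured TCP pose, the force and the opening at its end, in the units of the state.
- manip.state(): the state, without advancing time (a new reading comes with each control period).
- manip.capture(name): name is "side" or "top" or "wrist"; returns (picture, depth): 400x640x3 uint8, red, green, blue; 400x640 float32, mm along the optical axis (not along the pixel's ray), 0 where there is no reading.
- manip.camera_info(name): a dict with "fx", "fy", "cx", "cy" (pixels), "rvec" (rotation vector, rad) and "tvec" (3), from world to camera coordinates, as OpenCV has them. Camera axes: x right, y down, z forward; pixel columns grow to the right and rows downward; lengths in mm; the calibration is good to about 2 mm. The wrist camera is an equidistant fisheye: a pixel r from the principal point sees the ray r / f radians off the axis. A picture is of the moment at which its call begins: read the wrist's pose just before it. camera_info takes no time and is no camera call; for the wrist camera it gives the pose at the moment of the call.
- manip.sign_off(): hands the job in, once; it reports no verdict.
Trained networks look in the newest picture that a camera, given by its name, has taken for a name from the list of things; names that differ only in an ending like _2 or _b are one class to them, and where a whole thing is asked for, a point or a joint stands for the part that bears it (a point fixed in the world has none). Each returns a list of dicts, best first, with "confidence" (0 to 1); they miss things now and then, are a little off and sometimes report something else, mostly with a low value. They report only what shows in the picture. A call takes as long as a camera call. They do not tell look-alikes from the thing itself.
- manip.boxes_of(camera, target): "bbox" ([left, top, width, height] in pixels, round what is visible of it).
- manip.pinpoint(camera, target): "position" ([column, row] in pixels: a listed point, or the origin of a listed thing).
The state is a dict: "time": time; "joints": joint angles; "joint_velocities": joint speeds; "effort": joint torques, N m; "tcp_pos": TCP position; "ee_rot": TCP orientation; "wrist_force": force on the tool from outside, world axes, zero at the start; "torque": the same for the moment, N m; "width": opening from 0.0 (shut) to 1.0 (fully open).
Only numpy, scipy, OpenCV 4.12 (cv2) and the standard library are available. Lean on these libraries where they do the work, as an engineer would, in place of code of your own. Each camera call takes 0.05 s, during which the arm holds its last target.

## Working session

There is one attempt and no reset: what is moved stays moved. The work goes in short steps, Python scripts to look and compute and a shell command to move; the robot and the scene stay as the last step left them, time stands still between calls to the robot, and variables do not carry over. Pictures are saved under pics/ and viewed, and the job is handed in when it is done.

```bash
ls; mkdir -p pics
python3 - <<'E'
from workcell import manip
import cv2,numpy as np
s=manip.state()
for k,v in s.items(): print(k,np.round(v,3).tolist())
for c in ["side","top","wrist"]:
    p,d=manip.capture(c); cv2.imwrite(f"pics/a_{c}.png",p[:,:,::-1]); np.save(f"pics/a_{c}_d.npy",d)
    print(c,{k:np.round(v,3).tolist() for k,v in manip.camera_info(c).items()})
E
```

```text
pics
time 0.0
joints [1.426, 0.502, -0.427, 1.552, 0.221, 1.138, -0.21]
joint_velocities [0.001, 0.001, -0.0, -0.004, -0.001, -0.001, 0.001]
effort [-0.0, -56.952, -5.817, -28.093, 0.011, 0.012, -0.0]
tcp_pos [257.427, -596.069, 230.246]
ee_rot [[0.397, -0.001, 0.918], [-0.918, 0.002, 0.397], [-0.002, -1.0, 0.0]]
wrist_force [0.261, -1.48, -0.423]
torque [0.012, -0.023, 0.046]
width 0.998
side {'fx': 515.661, 'fy': 515.661, 'cx': 318.025, 'cy': 201.878, 'rvec': [0.175, -2.781, 1.378], 'tvec': [463.841, 115.116, 1408.014]}
top {'fx': 445.429, 'fy': 445.429, 'cx': 322.111, 'cy': 193.134, 'rvec': [2.134, -2.164, 0.135], 'tvec': [7.829, 486.784, 1539.199]}
wrist {'fx': 309.707, 'fy': 309.707, 'cx': 322.579, 'cy': 197.977, 'rvec': [-2.424, 1.594, 0.227], 'tvec': [-648.403, -34.261, 380.296]}
```

View pics/a_top.png

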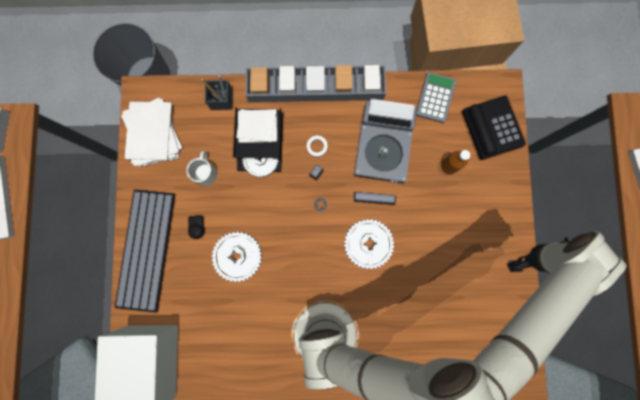

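View pics/a_side.png

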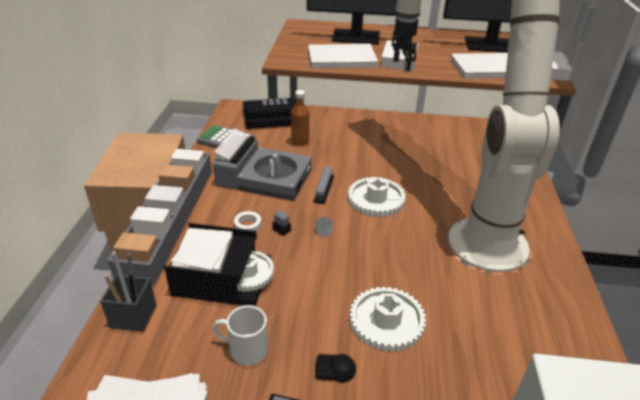

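View pics/a_wrist.png

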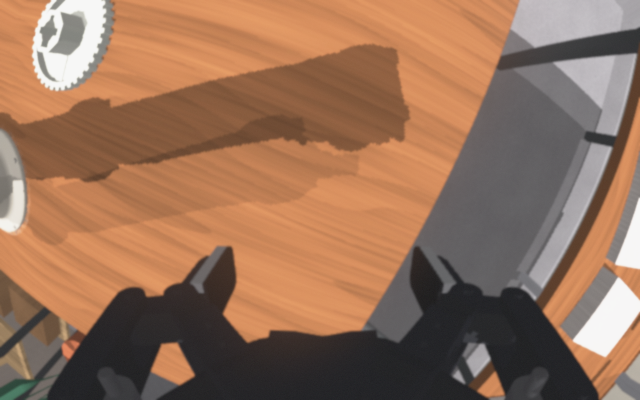

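The cog to take is the one in the tray at top-image (262,160). The other two, at (237,257) and (369,244), stand free on the desk and look bigger. I'll measure all three and check them in an enlarged crop.

```bash
cat > h.py <<'E'
from workcell import manip
import cv2,numpy as np
from scipy.spatial.transform import Rotation as R
def ext(ci): 
    M=R.from_rotvec(np.ravel(ci['rvec'])).as_matrix(); return M,np.ravel(ci['tvec'])
def rays(ci,uv,fish=False):
    uv=np.atleast_2d(np.asarray(uv,float))
    x=(uv[:,0]-ci['cx'])/ci['fx']; y=(uv[:,1]-ci['cy'])/ci['fy']
    if fish:
        r=np.hypot(x,y)+1e-12
        d=np.c_[x/r*np.sin(r),y/r*np.sin(r),np.cos(r)]
    else: d=np.c_[x,y,np.ones_like(x)]
    return d
def plane(ci,uv,z,fish=False):
    M,t=ext(ci); c=-M.T@t; d=rays(ci,uv,fish)@M
    return c+d*((z-c[2])/d[:,2])[:,None]
def cloud(ci,d,fish=False):
    v,u=np.mgrid[0:d.shape[0],0:d.shape[1]]
    r=rays(ci,np.c_[u.ravel(),v.ravel()],fish); r=r/r[:,2:3]
    M,t=ext(ci)
    P=(r*d.ravel()[:,None]-t)@M; P[(d.ravel()<=0)|(r[:,2]<=0)]=np.nan
    return P.reshape(*d.shape,3)
def proj(ci,P,fish=False):
    M,t=ext(ci); c=np.atleast_2d(P)@M.T+t
    if fish:
        r=np.hypot(c[:,0],c[:,1]); th=np.arctan2(r,c[:,2]); s=th/np.maximum(r,1e-9)
        return np.c_[ci['cx']+ci['fx']*c[:,0]*s,ci['cy']+ci['fy']*c[:,1]*s]
    return np.c_[ci['cx']+ci['fx']*c[:,0]/c[:,2],ci['cy']+ci['fy']*c[:,1]/c[:,2]]
E
python3 - <<'E'
from h import *
zs=dict(cog_mid=46,cog_bore=67,spacer_mid=16,hub_foot=20,hub_tip=92,well_mouth=50,machine=0,tray=0,tray_edge=80,stamp=0,tape_roll=0,stapler=0,tea_bottle=0,mug=0,mouse=0)
for c in ['top','side']:
    ci=manip.camera_info(c); 
    for t,z in zs.items():
        for r in manip.pinpoint(c,t)[:3]:
            print(c,t,np.round(r['position'],1),round(r['confidence'],2),np.round(plane(ci,r['position'],z)[0],0))
p=cv2.imread('pics/a_top.png'); a=cv2.resize(p[60:280,200:420],(800,800),interpolation=cv2.INTER_CUBIC)[:600]
cv2.imwrite('pics/b_crop.png',a)
print(manip.state()['time'])
E
```

```text
top cog_mid [237.  253.2] 0.96 [281. 297.  46.]
top cog_mid [368.3 242.4] 0.87 [ 312. -156.   46.]
top cog_mid [260.5 159.6] 0.85 [608. 217.  46.]
top cog_bore [256.  156.4] 0.82 [615. 230.  67.]
top cog_bore [236.3 256.6] 0.82 [269. 295.  67.]
top cog_bore [260.5 160.9] 0.62 [599. 214.  67.]
top spacer_mid [314.9 203.6] 0.56 [452.  27.  16.]
top hub_foot [383.9 155.8] 0.6 [ 621. -223.   20.]
top hub_tip [385.4 150.9] 0.48 [ 622. -219.   92.]
top well_mouth [383.4 148.4] 0.83 [ 641. -218.   50.]
top well_mouth [317.1 173.9] 0.69 [553.  18.  50.]
top machine [383.8 158.1] 0.67 [ 616. -225.    0.]
top machine [259.2 158.5] 0.44 [622. 229.   0.]
top tray [259.6 160.5] 0.82 [614. 227.   0.]
top tray_edge [254.5 155.6] 0.83 [615. 233.  80.]
top tray_edge [379.7 157.8] 0.37 [ 601. -200.   80.]
top stamp [259.5 158.7] 0.71 [621. 228.   0.]
top stamp [318.9 172.5] 0.58 [567.  12.   0.]
top stamp [383.6 150.4] 0.52 [ 645. -225.    0.]
top tape_roll [317.  146.8] 0.53 [662.  18.   0.]
top stapler [374.2 196.7] 0.89 [ 476. -186.    0.]
top tea_bottle [448.6 163.4] 0.83 [ 593. -459.    0.]
top m
[... 402 characters left out ...]
 [324.8 228.1] 0.81 [447.  14.  16.]
side hub_foot [274.8 173.1] 0.68 [ 631. -226.   20.]
side hub_tip [273.1 154.3] 0.48 [ 633. -221.   92.]
side hub_tip [247.  282.4] 0.32 [592. 314.  92.]
side well_mouth [274.2 168.7] 0.91 [ 628. -206.   50.]
side machine [274.  174.9] 0.66 [ 638. -244.    0.]
side tray [250.1 285.3] 0.8 [608. 237.  -0.]
side tray_edge [246.  254.7] 0.6 [618. 214.  80.]
side tape_roll [247.8 226.8] 0.73 [663.  20.   0.]
side tape_roll [275.4 172.5] 0.6 [ 636. -258.    0.]
side stapler [323.4 191.7] 0.95 [ 471. -176.    0.]
side tea_bottle [298.4 140.5] 0.55 [ 592. -468.    0.]
side mug [248.3 350.9] 0.68 [569. 427.   0.]
side mouse [341.5 370.7] 0.78 [365. 450.   0.]
1.65
```

View pics/b_crop.png

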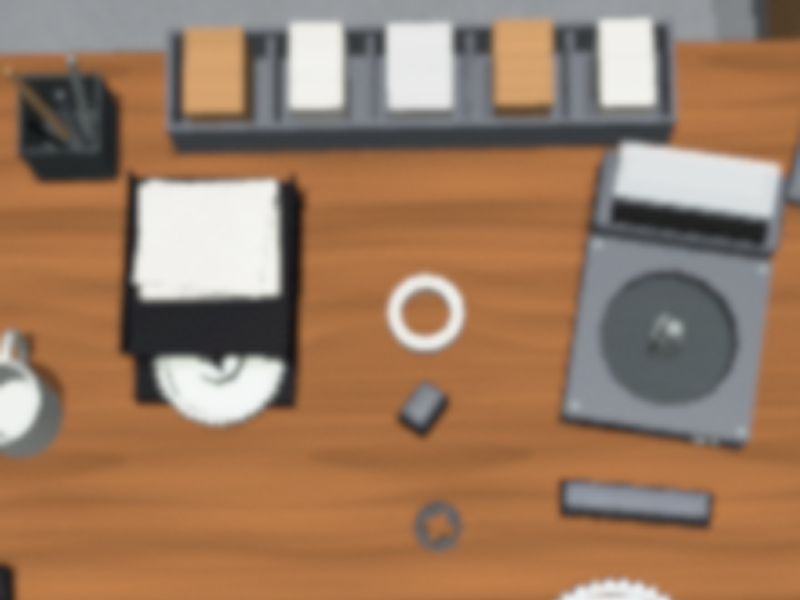

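Run:
```python
from h import *
s=manip.state(); ci=manip.camera_info('wrist'); M,t=ext(ci); c=-M.T@t
Rt=np.array(s['ee_rot']); print('cam in tool',Rt.T@(c-s['tcp_pos'])); print('cam axes in tool (cols)\n',np.round(Rt.T@M.T,3))
# top depth: tray edge, cog, hub
p=cv2.imread('pics/a_top.png'); d=np.load('pics/a_top_d.npy'); ci=manip.camera_info('top'); P=cloud(ci,d)
def st(name,m):
    q=P[m]; print(name,len(q),np.round(q.min(0)),np.round(q.max(0)),np.round(np.median(q,0),1))
X,Y,Z=P[...,0],P[...,1],P[...,2]
st('hub',(abs(X-625)<40)&(abs(Y+220)<40)&(Z>60))
st('boxdeck',(abs(X-625)<130)&(abs(Y+220)<130)&(abs(Z-50)<4))
st('tier',(abs(X-640)<90)&(abs(Y-225)<100)&(abs(Z-80)<4))
st('tierrim',(abs(X-640)<120)&(abs(Y-225)<110)&(Z>92)&(Z<110))
st('rim',(abs(X-580)<60)&(abs(Y-225)<100)&(abs(Z-41)<4))
st('spacer',(abs(X-450)<40)&(abs(Y-15)<40)&(abs(Z-32)<5))
st('stamp',(abs(X-560)<40)&(abs(Y-15)<40)&(abs(Z-58)<6))
st('tape',(abs(X-662)<50)&(abs(Y-18)<50)&(abs(Z-24)<5))
```

```text
cam in tool [  -0.20189021 -142.74073291   71.34032742]
cam axes in tool (cols)
 [[ 1.    -0.001 -0.001]
 [ 0.001 -0.276  0.961]
 [-0.001 -0.961 -0.276]]
hub 58 [ 612. -230.   61.] [ 639. -204.   96.] [ 622.5 -215.5   82.7]
boxdeck 1062 [ 523. -320.   46.] [ 730. -116.   54.] [ 623.  -222.8   49.7]
tier 592 [605. 141.  76.] [728. 302.  84.] [639.1 224.7  79.6]
tierrim 1143 [605. 140.  92.] [760. 305. 108.] [707.5 222.3  98. ]
rim 88 [549. 145.  37.] [639. 305.  45.] [579.8 224.8  40.5]
spacer 59 [427. -12.  27.] [470.  30.  37.] [451.9   9.2  31.9]
stamp 71 [544.   4.  52.] [584.  39.  63.] [562.1  21.   57. ]
tape 141 [625. -19.  19.] [695.  53.  29.] [659.7  17.6  23.3]
```

Top view: the spacer is at (320,204), the stamp at (316,172), the tape at (317,146) and the hub at about (384,152). The tray cog's width comes out at about 124 mm, while the look-alikes are about 170 mm, so the tray cog is the smallest and the one meant. I'm moving above the hub for a close look on the way.

```bash
python3 -m crank '[[[-199,0,486],-1.16],[[-199,0,486],-1.16],[[-199,0,486],-1.16],[[-199,0,486],-1.16],[[-199,0,486],-1.16],[[-199,0,486],-1.16],[[-199,0,486],-1.16],[[-199,0,486],-1.16],[[-199,0,486],-1.16],[[-199,0,486],-1.16],[[-199,0,486],-1.16],[[-199,0,486],-1.16]]' 1 60
```

```text
time: 2.85
tcp_pos: [628.1, -214.8, 231.7]
ee_rot: [[1.0, 0.002, -0.005], [0.005, 0.003, 1.0], [0.002, -1.0, 0.003]]
wrist_force: [-0.5, -0.6, 0.3]
width: 0.997
```

```bash
cat > look.py <<'E'
from h import *
import sys,pickle
def look(n):
    s=manip.state(); ci=manip.camera_info('wrist'); p,d=manip.capture('wrist')
    cv2.imwrite(f'pics/{n}.png',p[:,:,::-1]); pickle.dump((s,ci,p,d),open(f'pics/{n}.pkl','wb')); return s,ci,p,d
if __name__=='__main__': 
    s,ci,p,d=look(sys.argv[1]); print(s['time'],np.round(s['tcp_pos'],1),np.round(s['ee_rot'][0],3))
E
python3 look.py w1
```

```text
2.85 [ 628.1 -214.8  231.7] [ 1.     0.002 -0.005]
```

View pics/w1.png

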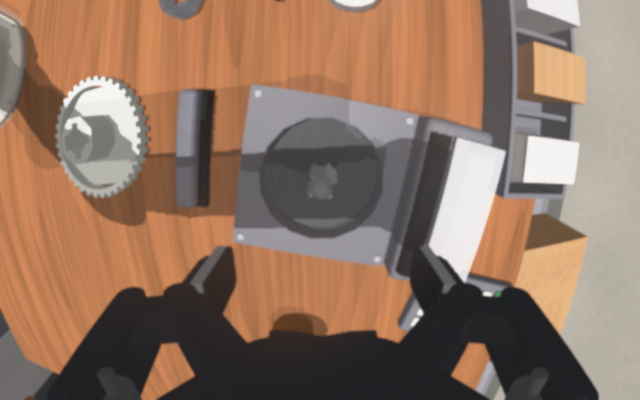

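```bash
cat > ortho.py <<'E'
from h import *
import pickle,sys
def ortho(n,cx,cy,z,half,px,out):
    s,ci,p,d=pickle.load(open(f'pics/{n}.pkl','rb'))
    N=int(2*half*px); r=(np.arange(N)+.5)/px-half
    # up = +x world, left=+y
    X=cx-r[:,None]+0*r[None]; Y=cy-r[None]+0*r[:,None]
    uv=proj(ci,np.c_[X.ravel(),Y.ravel(),np.full(N*N,z)],True).astype(np.float32).reshape(N,N,2)
    o=cv2.remap(p[:,:,::-1].copy(),uv[...,0],uv[...,1],cv2.INTER_CUBIC)
    if out: cv2.imwrite(out,o)
    return o
if __name__=='__main__':
    a=sys.argv; ortho(a[1],*map(float,a[2:7]),a[7])
E
python3 ortho.py w1 628 -218 50 80 3.7 pics/o1.png; python3 ortho.py w1 625 -218 80 25 12 pics/o2.png
python3 - <<'E'
from h import *
import pickle
s,ci,p,d=pickle.load(open('pics/w1.pkl','rb')); P=cloud(ci,d,True);X,Y,Z=P[...,0],P[...,1],P[...,2]
for a,b in [(22,60),(60,75),(75,84),(84,100),(88,100)]:
    m=(abs(X-626)<40)&(abs(Y+218)<40)&(Z>a)&(Z<b); q=P[m]; print(a,b,len(q),np.round(q.min(0)) if len(q) else'',np.round(q.max(0)) if len(q) else '',np.round(np.median(q,0),1) if len(q) else '')
a=cv2.imread('pics/o1.png');b=cv2.resize(cv2.imread('pics/o2.png'),(592,592)); 
cv2.imwrite('pics/o12.png',cv2.resize(np.hstack([a,b]),(800,400)))
E
```

```text
22 60 200 [ 588. -253.   22.] [ 665. -180.   60.] [ 627.7 -204.8   40.3]
60 75 88 [ 613. -226.   60.] [ 644. -201.   75.] [ 628.8 -205.    68.5]
75 84 192 [ 614. -230.   75.] [ 644. -202.   84.] [ 633.8 -207.2   79. ]
84 100 375 [ 618. -227.   85.] [ 639. -204.   94.] [ 628.  -214.5   90.3]
88 100 274 [ 619. -224.   88.] [ 637. -207.   94.] [ 627.9 -214.5   91.1]
```

View pics/o12.png

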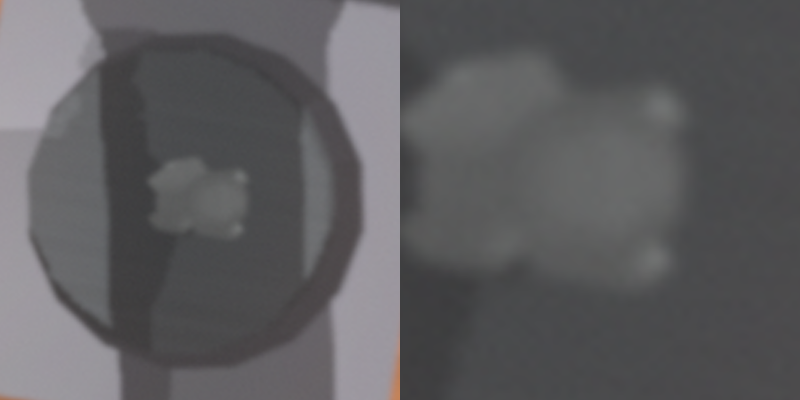

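```bash
python3 -m crank '[[[0,120,-45],0],[[0,120,-45],0],[[0,120,-45],0],[[0,120,-45],0],[[0,120,-45],0]]' && python3 look.py w2 && python3 ortho.py w2 628 -216 80 25 12 pics/o3.png
```

```text
time: 3.4
tcp_pos: [624.3, -267.3, 111.6]
ee_rot: [[1.0, -0.0, 0.005], [-0.005, 0.0, 1.0], [-0.0, -1.0, 0.0]]
wrist_force: [0.2, -0.5, -0.3]
width: 1.003
3.4 [ 624.3 -267.3  111.6] [ 1.    -0.     0.005]
```

View pics/w2.png

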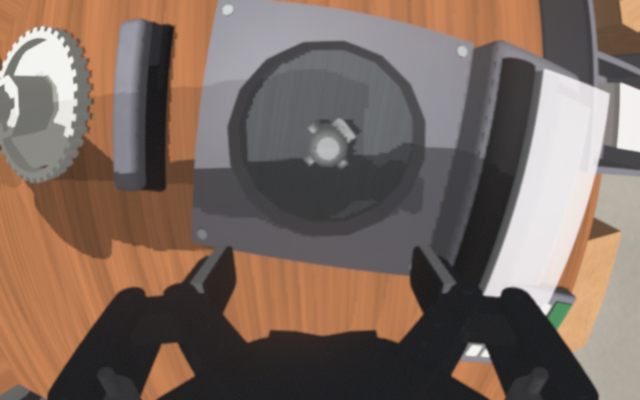

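View pics/o3.png

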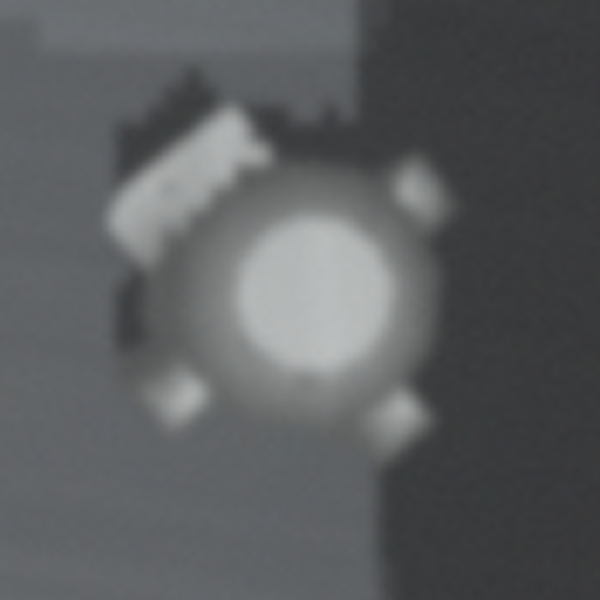

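```bash
cat > hubov.py <<'E'
from h import *
import pickle,sys
from ortho import ortho
def sec(cx,cy,th,ri,ro,ww,wn,z):
    out=[]
    for k in range(4):
        w=(ww if k==0 else wn)/2; a=th+k*np.pi/2
        e=np.array([np.cos(a),np.sin(a)]); f=np.array([-e[1],e[0]])
        out.append(np.array([[*(np.array([cx,cy])+e*r+f*q),z] for r,q in [(ri,-w),(ro,-w),(ro,w),(ri,w)]]))
    return out
def circ(cx,cy,r,z): a=np.linspace(0,2*np.pi,60); return np.c_[cx+r*np.cos(a),cy+r*np.sin(a),0*a+z]
def draw(n,crop,sc,polys,out):
    s,ci,p,d=pickle.load(open(f'pics/{n}.pkl','rb'))
    l,t,w,h=crop; im=cv2.resize(p[t:t+h,l:l+w,::-1],None,fx=sc,fy=sc,interpolation=cv2.INTER_CUBIC)
    im=cv2.convertScaleAbs(im,alpha=1.5)
    raw=im.copy()
    for q,col in polys:
        uv=(proj(ci,q,True)-[l,t]+.5)*sc-.5; cv2.polylines(im,[np.round(uv*8).astype(int)],True,col,1,cv2.LINE_AA,3)
    cv2.imwrite(out,np.hstack([raw,im]))
if __name__=='__main__':
    n=sys.argv[1]; cx,cy,th=map(float,sys.argv[2:5]); th=np.radians(th)
    P=[(q,(0,255,0)) for q in sec(cx,cy,th,11,16,12,6,76)]+[(q,(0,0,255)) for q in sec(cx,cy,th,11,16,12,6,20)]+[(circ(cx,cy,6,92),(255,0,0)),(circ(cx,cy,67,50),(0,255,255))]
    l,t,w,h,sc=map(int,sys.argv[5:10]); draw(n,(l,t,w,h),sc,P,sys.argv[10])
E
python3 hubov.py w2 628.2 -216 41 300 110 55 60 7 pics/h1.png
```

```text
(no output)
```

View pics/h1.png

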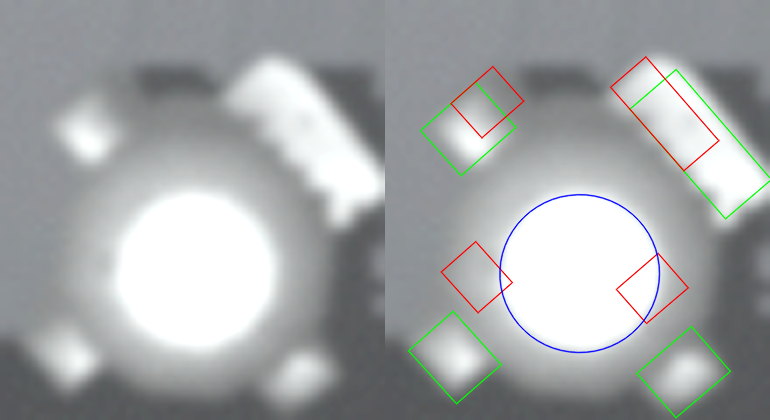

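The overlay fits the hub at (628.2, −216.0), with the wide spline heading 41°. Next is the tray.

```bash
python3 -m crank '[[[0,-40,0],0],[[-80,-40,457],0],[[-80,-40,457],0],[[-80,-40,457],0],[[-80,-40,457],0],[[-80,-40,457],0],[[-80,-40,457],0],[[-80,-40,457],0],[[-80,-40,457],0],[[-80,-40,457],0],[[-80,-40,457],0],[[-80,-40,457],0]]' && python3 look.py w3 && python3 ortho.py w3 590 224 41 80 3.7 pics/o4.png
```

```text
time: 4.65
tcp_pos: [545.9, 196.3, 154.3]
ee_rot: [[1.0, 0.004, -0.005], [0.005, 0.003, 1.0], [0.004, -1.0, 0.003]]
wrist_force: [0.1, -0.3, -0.1]
width: 0.998
4.65 [545.9 196.3 154.3] [ 1.     0.004 -0.005]
```

View pics/w3.png

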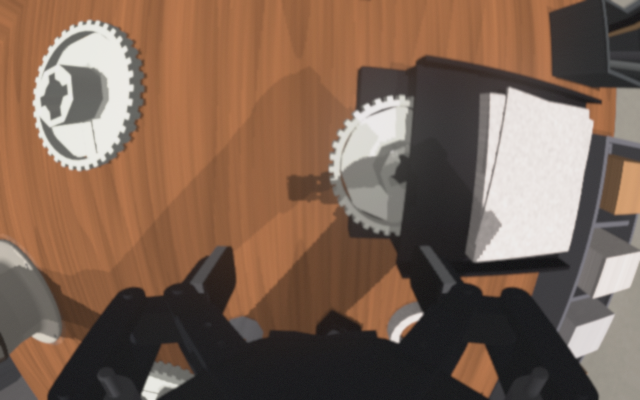

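View pics/o4.png

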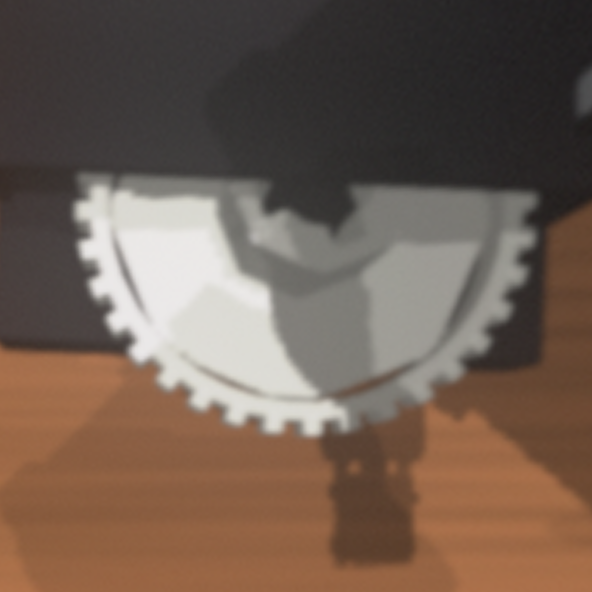

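The tray cog's rim shows at (330–410, 95–235) in the wrist view. Its centre comes to about (614,221) and it measures 125 mm across, so it's the right one; the tray yaw is about −2.9°. Going above the front of the rim with the fingers part open.

```bash
python3 -m crank '[[[11,40,27],0.055],[[11,70,27],0.055],[[11,85,27],0.055],[[11,85,27],0.055],[[11,85,27],0.055]]' -0.46 40 && python3 look.py w4
```

```text
time: 5.2
tcp_pos: [558.3, 216.6, 67.2]
ee_rot: [[0.998, 0.001, 0.06], [-0.06, -0.0, 0.998], [0.001, -1.0, -0.0]]
wrist_force: [0.8, 0.2, 0.3]
width: 0.269
5.2 [558.3 216.6  67.2] [0.998 0.001 0.06 ]
```

View pics/w4.png

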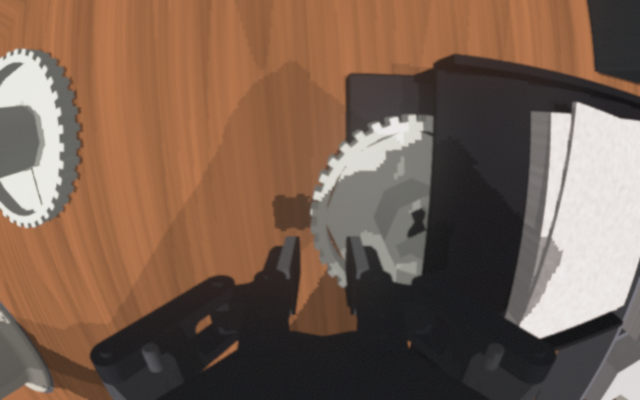

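```bash
python3 look.py w5; python3 ortho.py w5 590 224 41 80 3.7 pics/o5.png; python3 -c "
import pickle;print(pickle.load(open('pics/w5.pkl','rb'))[0]['tcp_pos'])"
```

```text
5.25 [558.7 217.2  67.8] [0.998 0.002 0.06 ]
[558.69676463 217.15744545  67.81103637]
```

View pics/o5.png

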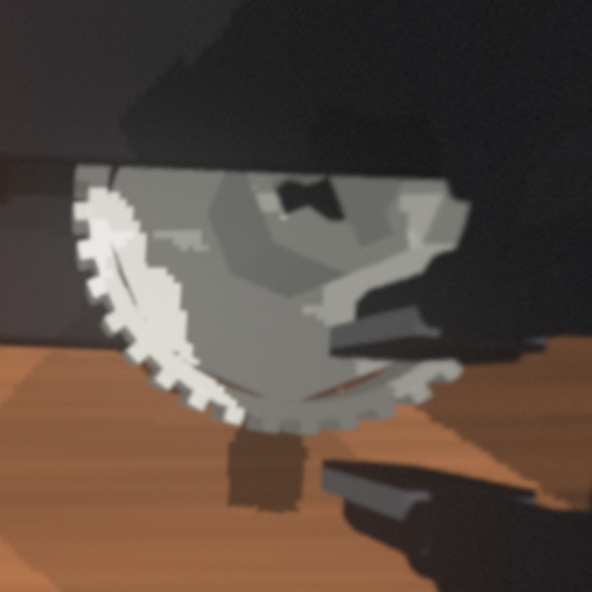

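```bash
python3 -m crank '[[[-2,0,8],0],[[-2,0,8],0],[[-2,20,8],0],[[-2,34,8],0],[[-2,34,8],0],[[-2,34,8],0]]'
```

```text
time: 5.9
tcp_pos: [555.4, 226.2, 32.2]
ee_rot: [[0.998, -0.001, 0.058], [-0.058, -0.0, 0.998], [-0.001, -1.0, -0.0]]
wrist_force: [-0.2, -0.7, 0.9]
width: 0.271
```

```bash
python3 -m crank '[[[0,-1,0],0],[[0,-1,0],0],[[0,-1,0],0],[[0,-1,0],0],[[0,-1,0],0]]' -1 50; python3 look.py w6
```

```text
time: 6.4
tcp_pos: [556.0, 226.2, 33.8]
ee_rot: [[0.998, 0.001, 0.058], [-0.058, 0.0, 0.998], [0.001, -1.0, 0.0]]
wrist_force: [-0.6, 0.5, 2.7]
width: 0.07
6.4 [556.  226.2  33.8] [0.998 0.001 0.058]
```

View pics/w6.png

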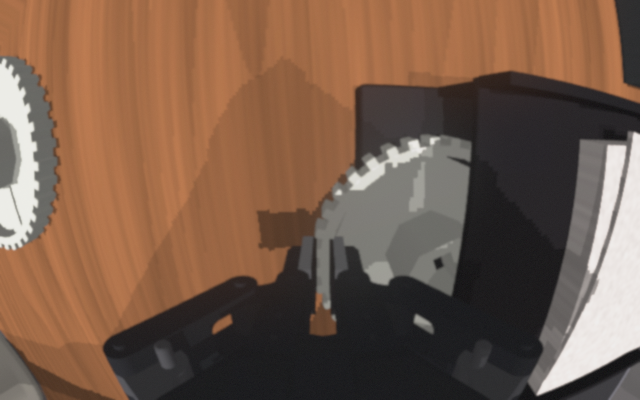

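```bash
python3 -m crank '[[[0,-4,0],0],[[0,-4,0],0],[[-15,-4,0],0],[[-35,-4,0],0],[[-55,-4,0],0],[[-75,-4,0],0],[[-95,-4,0],0],[[-112,-4,0],0],[[-118,-4,0],0],[[-118,-4,0],0],[[-118,-4,0],0]]'; python3 look.py w7
```

```text
time: 7.55
tcp_pos: [439.1, 232.8, 37.4]
ee_rot: [[0.998, 0.001, 0.059], [-0.059, 0.0, 0.998], [0.001, -1.0, 0.0]]
wrist_force: [0.5, 0.1, -2.5]
width: 0.078
7.55 [439.1 232.8  37.4] [0.998 0.001 0.059]
```

View pics/w7.png

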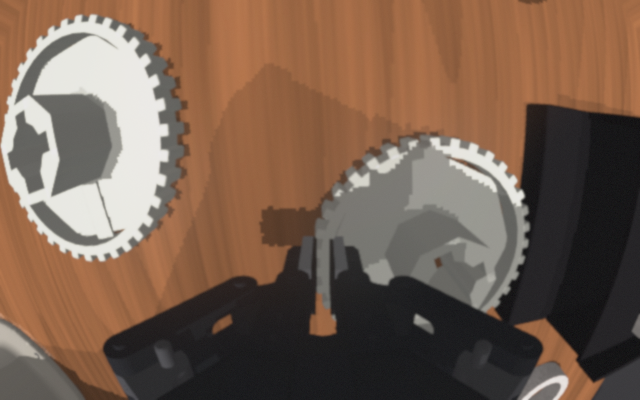

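```bash
python3 -m crank '[[[0,12,0],0],[[0,22,0],0],[[0,26,0],0],[[0,28,0],0],[[0,28,0],0],[[0,28,0],0]]'; python3 look.py w8
```

```text
time: 8.2
tcp_pos: [438.0, 233.0, 9.2]
ee_rot: [[0.998, -0.0, 0.058], [-0.058, 0.0, 0.998], [-0.0, -1.0, 0.0]]
wrist_force: [-0.8, 1.1, -1.8]
width: 0.073
8.2 [438.  233.    9.2] [ 0.998 -0.     0.058]
```

View pics/w8.png

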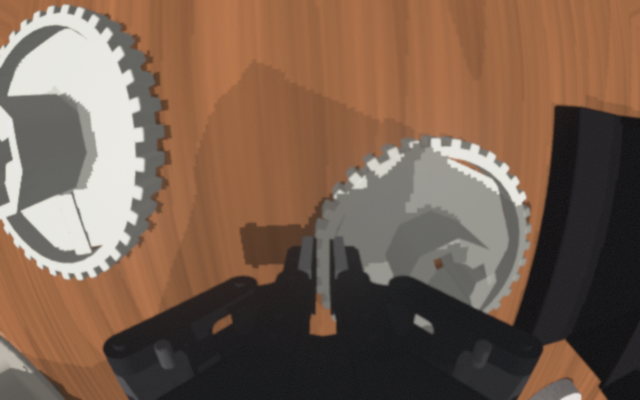

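```bash
python3 -m crank '[[[0,1,0],0],[[0,1,0],0]]'; python3 -m crank '[[[0,1,0],0],[[0,1,0],0],[[0,1,0],0],[[0,1,0],0]]' -0.5;  python3 -m crank '[[[0,-30,0],0],[[0,-70,0],0],[[-10,-120,-30],0],[[20,-170,-60],0],[[60,-190,-60],0],[[60,-190,-60],0],[[60,-190,-60],0]]' 0.7; python3 look.py w9
```

```text
time: 8.45
tcp_pos: [438.2, 233.1, 8.8]
ee_rot: [[0.998, 0.001, 0.058], [-0.058, -0.0, 0.998], [0.001, -1.0, 0.0]]
wrist_force: [-0.9, -1.0, 4.0]
width: 0.074
time: 8.85
tcp_pos: [438.1, 232.9, 7.3]
ee_rot: [[0.998, 0.0, 0.058], [-0.058, 0.0, 0.998], [0.0, -1.0, 0.0]]
wrist_force: [0.3, -0.6, 0.4]
width: 0.246
time: 9.55
tcp_pos: [497.0, 168.8, 198.6]
ee_rot: [[0.998, 0.004, 0.062], [-0.062, 0.001, 0.998], [0.003, -1.0, 0.001]]
wrist_force: [-0.8, -0.1, -0.6]
width: 0.852
9.55 [497.  168.8 198.6] [0.998 0.004 0.062]
```

View pics/w9.png

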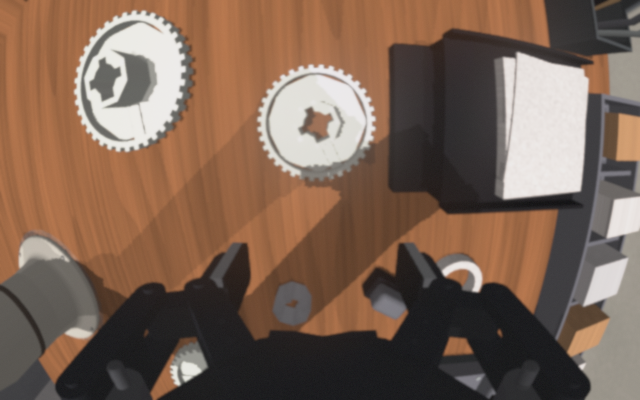

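The cog lies flat on the desk at (318,122), clear of the tray floor at (395). The spacer is at (293,302). Next I measure the cog's bore.

```bash
python3 ortho.py w9 496 228 42 80 3.7 pics/a.png;python3 ortho.py w9 496 228 42 27 11 pics/b.png; python3 -c "
import cv2,numpy as np;a=cv2.imread('pics/a.png')[:592,:592];b=cv2.resize(cv2.imread('pics/b.png'),(592,592));cv2.imwrite('pics/o6.png',cv2.resize(np.hstack([a,b]),(800,400)))"
```

```text
(no output)
```

View pics/o6.png

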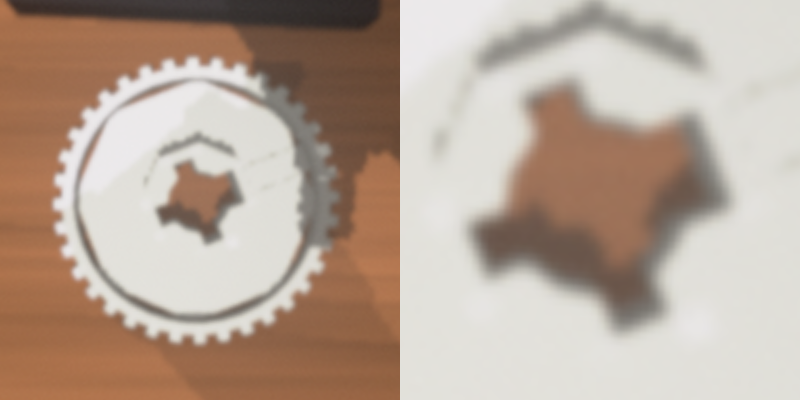

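```bash
python3 -m crank '[[[-5,40,59],1.135],[[-5,70,59],1.135],[[-5,70,59],1.135],[[-5,70,59],1.135],[[-5,70,59],1.135],[[-5,70,59],1.135],[[-5,70,59],1.135],[[-5,70,59],1.135],[[-5,70,59],1.135],[[-5,70,59],1.135]]'; python3 look.py w10;python3 ortho.py w10 496 228 42 27 22 pics/b.png; python3 -c "
import cv2,numpy as np;b=cv2.resize(cv2.imread('pics/b.png'),(592,592));cv2.imwrite('pics/o7.png',b)"
```

```text
time: 10.6
tcp_pos: [490.7, 229.2, 126.1]
ee_rot: [[0.374, -0.003, 0.928], [-0.928, -0.001, 0.374], [-0.0, -1.0, -0.003]]
wrist_force: [-1.1, -0.3, -0.6]
width: 0.85
10.6 [490.7 229.2 126.1] [ 0.374 -0.003  0.928]
```

View pics/w10.png

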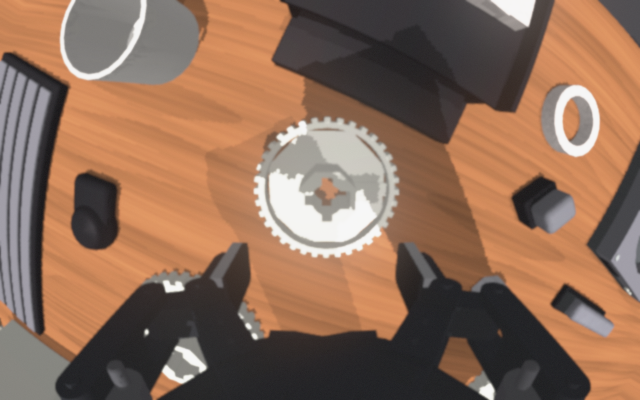

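View pics/o7.png

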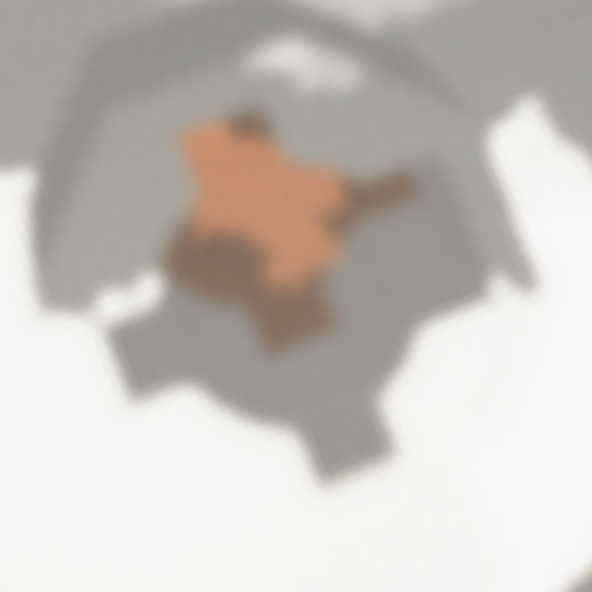

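```bash
python3 -m crank '[[[3,40,5],0],[[3,70,5],0],[[3,70,5],0],[[3,70,5],0]]'
```

```text
time: 11.05
tcp_pos: [497.7, 228.0, 57.1]
ee_rot: [[0.37, -0.002, 0.929], [-0.929, -0.0, 0.37], [-0.001, -1.0, -0.002]]
wrist_force: [-0.2, 0.7, -0.6]
width: 0.853
```

```bash
python3 -m crank '[[[-1,20,-1],0],[[-1,33,-1],0],[[-1,39,-1],0],[[-1,39,-1],0],[[-1,39,-1],0]]' && python3 -m crank '[[[0,0,0],0],[[0,0,0],0],[[0,0,0],0],[[0,0,0],0],[[0,0,0],0]]' -1 60
```

```text
time: 11.55
tcp_pos: [497.7, 228.6, 18.9]
ee_rot: [[0.369, 0.001, 0.929], [-0.929, 0.0, 0.369], [-0.0, -1.0, 0.001]]
wrist_force: [1.0, 0.5, 0.6]
width: 0.851
time: 12.05
tcp_pos: [498.0, 228.7, 19.2]
ee_rot: [[0.369, 0.002, 0.929], [-0.929, 0.0, 0.369], [0.0, -1.0, 0.002]]
wrist_force: [-0.9, -0.7, 7.1]
width: 0.5
```

```bash
python3 -m crank '[[[0,-15,0],0],[[0,-50,0],0],[[0,-90,0],0],[[0,-121,0],0],[[0,-121,0],0],[[0,-121,0],0],[[0,-121,0],0]]' && python3 look.py w11
```

```text
time: 12.75
tcp_pos: [496.2, 227.5, 138.3]
ee_rot: [[0.369, -0.002, 0.93], [-0.93, -0.001, 0.369], [0.0, -1.0, -0.002]]
wrist_force: [-0.4, 0.1, -2.8]
width: 0.503
12.75 [496.2 227.5 138.3] [ 0.369 -0.002  0.93 ]
```

View pics/w11.png

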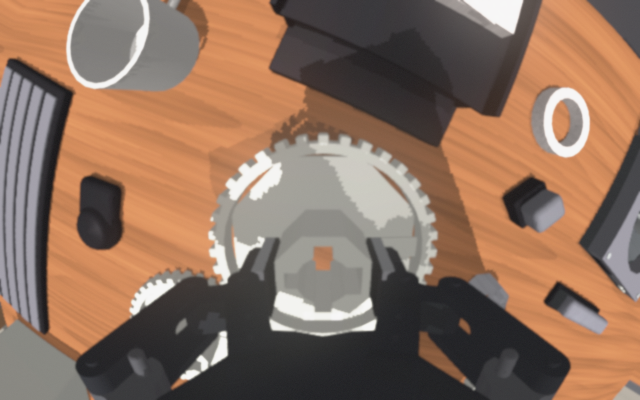

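```bash
cat > cogov.py <<'E'
from hubov import *
# args: name dx dz(tool) dang crop.. ; top height above tcp
def run(n,dx,dz,da,htop,crop,sc,out,spacer=False):
    s,ci,p,d=pickle.load(open(f'pics/{n}.pkl','rb')); Rt=np.array(s['ee_rot']); T=np.array(s['tcp_pos'])
    c=T+Rt[:,0]*dx+Rt[:,2]*dz; th=np.arctan2(Rt[1,0],Rt[0,0])+np.radians(da); z=T[2]+htop
    a=th+np.radians(22.5+45*np.arange(8)); oc=np.c_[c[0]+22/np.cos(np.pi/8)*np.cos(a),c[1]+22/np.cos(np.pi/8)*np.sin(a),0*a+z]
    P=[(q,(0,255,0)) for q in sec(c[0],c[1],th,11.5,17.5,14.4,8.4,z)]+[(oc,(0,0,255))]
    if not spacer: P+=[(circ(c[0],c[1],53,z-26),(255,0,0)),(circ(c[0],c[1],62,z-26),(255,255,0))]
    draw(n,crop,sc,P,out)
if __name__=='__main__':
    a=sys.argv; run(a[1],*map(float,a[2:6]),tuple(map(int,a[6:10])),int(a[10]),a[11],len(a)>12)
E
python3 cogov.py w11 0 -1 0 22.9 205 130 235 200 3 pics/c1.png
python3 - <<'E'
import cv2;a=cv2.imread('pics/c1.png');cv2.imwrite('pics/c1b.png',a[:,705:])
E
```

```text
(no output)
```

View pics/c1b.png

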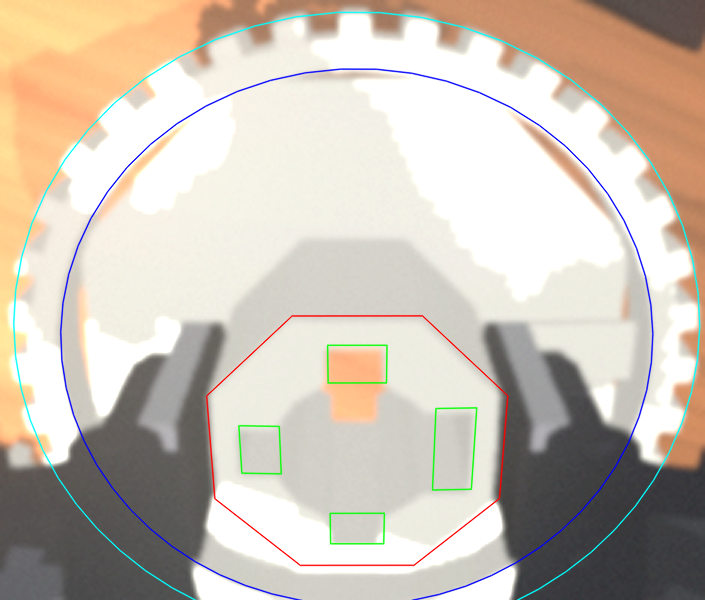

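```bash
python3 -m crank '[[[460,0,-41],-1.909],[[460,0,-41],-1.909],[[460,0,-41],-1.909],[[460,0,-41],-1.909],[[460,0,-41],-1.909],[[460,0,-41],-1.909],[[460,0,-41],-1.909],[[460,0,-41],-1.909],[[460,0,-41],-1.909],[[460,0,-41],-1.909],[[460,0,-41],-1.909],[[460,0,-41],-1.909]]'; python3 -c "
from h import *
s=manip.state();print(s['time'],np.round(s['joints'],2))"
```

```text
time: 14.0
tcp_pos: [627.6, -215.6, 136.7]
ee_rot: [[0.833, -0.003, -0.553], [0.553, 0.002, 0.833], [-0.002, -1.0, 0.003]]
wrist_force: [0.1, 1.3, -2.4]
width: 0.504
14.0 [ 0.84  0.74 -0.83  1.58  0.59  1.09  0.45]
```

```bash
python3 -m crank '[[[0,0,0],-0.12],[[0,0,0],-0.12],[[0,0,0],-0.12],[[0,0,0],-0.12]]'; python3 look.py w12
```

```text
time: 14.4
tcp_pos: [628.5, -214.1, 138.6]
ee_rot: [[0.765, -0.001, -0.644], [0.644, 0.0, 0.765], [-0.001, -1.0, 0.001]]
wrist_force: [-0.5, -0.5, -1.1]
width: 0.5
14.4 [ 628.5 -214.1  138.6] [ 0.765 -0.001 -0.644]
```

View pics/w12.png

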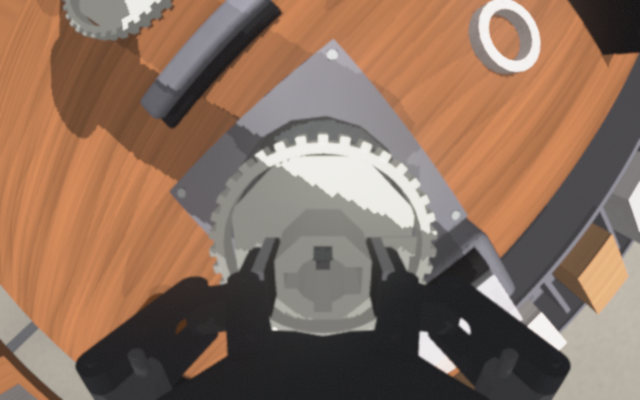

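```bash
python3 -m crank '[[[-1.7,12,-0.3],-0.016],[[-1.7,20,-0.3],-0.016],[[-1.7,20,-0.3],-0.016],[[-1.7,20,-0.3],-0.016]]'
```

```text
time: 14.85
tcp_pos: [627.4, -215.6, 118.7]
ee_rot: [[0.753, -0.001, -0.658], [0.658, 0.0, 0.753], [-0.0, -1.0, 0.001]]
wrist_force: [-0.1, -0.5, -0.9]
width: 0.501
```

Position and heading are on target (41.1°). Descending over the hub in steps while watching the force.

```bash
python3 -m crank '[[[0,6,0],0],[[0,12,0],0],[[0,17,0],0],[[0,17,0],0]]';python3 -m crank '[[[0,3,0],0],[[0,5,0],0],[[0,5,0],0]]'
```

```text
time: 15.25
tcp_pos: [626.3, -215.4, 100.8]
ee_rot: [[0.753, -0.003, -0.658], [0.658, 0.001, 0.753], [-0.002, -1.0, 0.002]]
wrist_force: [-2.6, -0.0, -3.4]
width: 0.501
time: 15.55
tcp_pos: [626.5, -215.2, 96.5]
ee_rot: [[0.753, -0.003, -0.658], [0.658, 0.001, 0.753], [-0.002, -1.0, 0.002]]
wrist_force: [-4.7, 2.2, -2.4]
width: 0.5
```

```bash
python3 -m crank '[[[-0.5,0,0.8],0],[[-0.5,3,0.8],0],[[-0.5,6,0.8],0],[[-0.5,6,0.8],0]]'; python3 -c "
from h import *
s=manip.state();print(s['wrist_force'],s['torque'],s['tcp_pos'])"
```

```text
time: 15.95
tcp_pos: [626.1, -214.8, 90.9]
ee_rot: [[0.753, -0.002, -0.658], [0.658, 0.001, 0.753], [-0.001, -1.0, 0.002]]
wrist_force: [-5.3, 2.0, -1.2]
width: 0.503
[-5.3014131   2.01327644 -1.20551435] [ 0.55391895  1.17633584 -0.16474466] [ 626.0658191  -214.76963429   90.9036379 ]
```

```bash
python3 -m crank '[[[-0.3,6,0.4],0],[[-0.3,12,0.4],0],[[-0.3,18,0.4],0],[[-0.3,24,0.4],0],[[-0.3,24,0.4],0]]'; python3 -c "
from h import *
s=manip.state();print(s['wrist_force'],s['torque'],s['tcp_pos'])"
```

```text
time: 16.45
tcp_pos: [625.7, -214.7, 66.5]
ee_rot: [[0.753, -0.001, -0.658], [0.658, 0.001, 0.753], [-0.0, -1.0, 0.002]]
wrist_force: [-3.9, 2.7, -4.1]
width: 0.499
[-3.8852246   2.67679474 -4.05184456] [ 0.51583919  0.87390711 -0.03626966] [ 625.724693   -214.67213087   66.50804189]
```

```bash
python3 -m crank '[[[-0.2,6,0.3],0],[[-0.2,12,0.3],0],[[-0.2,18,0.3],0],[[-0.2,23,0.3],0],[[-0.2,26,0.3],0],[[-0.2,27,0.3],0],[[-0.2,27,0.3],0]]'; python3 -c "
from h import *
s=manip.state();print(s['wrist_force'],s['torque'],s['tcp_pos'])"
```

```text
time: 17.15
tcp_pos: [625.8, -214.6, 40.4]
ee_rot: [[0.753, -0.001, -0.658], [0.658, 0.001, 0.753], [-0.0, -1.0, 0.001]]
wrist_force: [-5.5, 2.4, -0.7]
width: 0.497
[-5.49327444  2.42938557 -0.69018883] [ 0.46672118  1.12262673 -0.09490728] [ 625.75020444 -214.60086474   40.41858219]
```

```bash
python3 -m crank '[[[0,1,0],0],[[0,2.5,0],0],[[0,2.5,0],0],[[0,2.5,0],0]]'; python3 -m crank '[[[0,2.5,0],0],[[0,2.5,0],0],[[0,2.5,0],0],[[0,2.5,0],0]]' 0.5; python3 -m crank '[[[0,0,0],0]]'
```

```text
time: 17.55
tcp_pos: [625.8, -214.6, 39.3]
ee_rot: [[0.753, -0.001, -0.658], [0.658, -0.0, 0.753], [-0.001, -1.0, 0.0]]
wrist_force: [-9.3, 3.4, 8.4]
width: 0.502
time: 17.95
tcp_pos: [626.9, -215.6, 35.7]
ee_rot: [[0.753, 0.002, -0.658], [0.658, -0.0, 0.753], [0.001, -1.0, -0.001]]
wrist_force: [-0.6, -0.4, 0.0]
width: 0.746
time: 18.05
tcp_pos: [626.5, -215.4, 35.5]
ee_rot: [[0.753, 0.001, -0.658], [0.658, -0.0, 0.753], [0.001, -1.0, -0.001]]
wrist_force: [-0.3, -0.2, 0.3]
width: 0.749
```

```bash
python3 -m crank '[[[0,-30,0],0],[[0,-80,0],0],[[0,-120,0],0],[[0,-120,-30],0],[[0,-120,-30],0],[[0,-120,-30],0]]'; python3 look.py w13; python3 hubov.py w13 627.2 -215.5 41 230 90 180 180 3 pics/h2.png;python3 - <<'E'
import cv2;a=cv2.imread('pics/h2.png');cv2.imwrite('pics/h2b.png',a[:,:540])
E
```

```text
time: 18.65
tcp_pos: [645.6, -238.5, 154.9]
ee_rot: [[0.754, -0.0, -0.657], [0.657, 0.0, 0.754], [-0.0, -1.0, 0.0]]
wrist_force: [-0.1, 0.7, 0.1]
width: 0.75
18.65 [ 645.6 -238.5  154.9] [ 0.754 -0.    -0.657]
```

View pics/h2b.png

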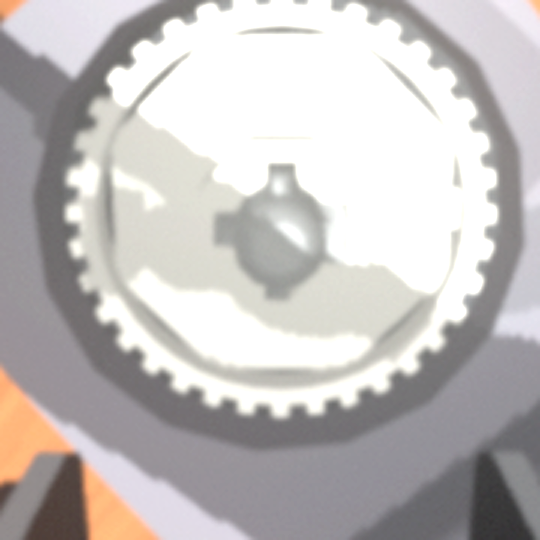

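View pics/w13.png

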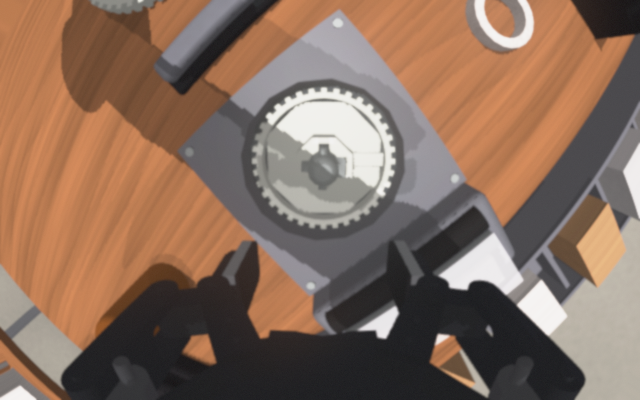

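The cog sits in the well around (322,160), with the hub showing through its bore. I'll check the height by depth and recheck the hub pose.

```bash
python3 - <<'E'
from h import *
import pickle
s,ci,p,d=pickle.load(open('pics/w13.pkl','rb')); P=cloud(ci,d,True); r=np.hypot(P[...,0]-627.2,P[...,1]+215.5)
for a,b in [(55,60),(30,48),(17.5,21)]:
    z=P[...,2][(r>a)&(r<b)]; print(a,b,len(z),np.round(np.percentile(z,[10,50,90]),1))
E
sed -i 's/alpha=1.5/alpha=float(__import__("os").environ.get("G","1.5"))/' hubov.py
G=1 python3 hubov.py w13 627.2 -215.5 41 290 130 65 65 6 pics/h3.png
```

```text
55 60 10110 [ 35.9 230.4 254.4]
30 48 13993 [ 24.7 188.9 252.7]
17.5 21 7282 [229.1 244.8 255.1]
```

View pics/h3.png

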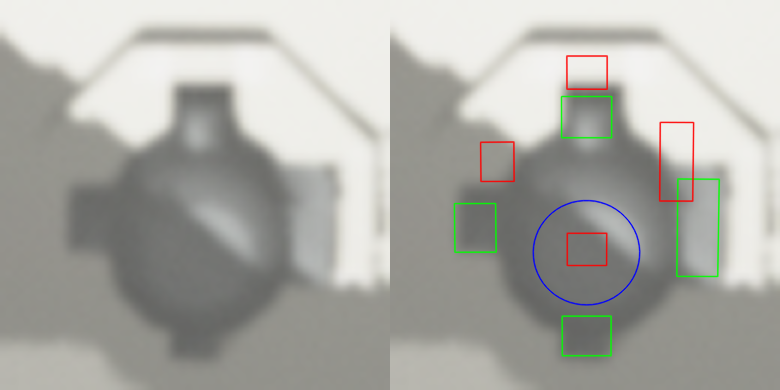

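```bash
python3 -m crank '[[[16,0,315],0],[[16,20,315],0],[[16,20,315],0],[[16,20,315],0],[[16,20,315],0],[[16,20,315],0],[[16,20,315],0],[[16,20,315],0],[[16,20,315],0],[[16,20,315],0]]'; python3 look.py w14;python3 ortho.py w14 451 10 32 27 22 pics/b.png; python3 -c "
import cv2,numpy as np;b=cv2.resize(cv2.imread('pics/b.png'),(594,594));cv2.imwrite('pics/o8.png',b)"
```

```text
time: 19.7
tcp_pos: [451.5, 8.8, 135.3]
ee_rot: [[0.754, 0.001, -0.657], [0.657, 0.0, 0.754], [0.0, -1.0, -0.0]]
wrist_force: [-0.6, -0.1, -0.4]
width: 0.752
19.7 [451.5   8.8 135.3] [ 0.754  0.001 -0.657]
```

View pics/w14.png

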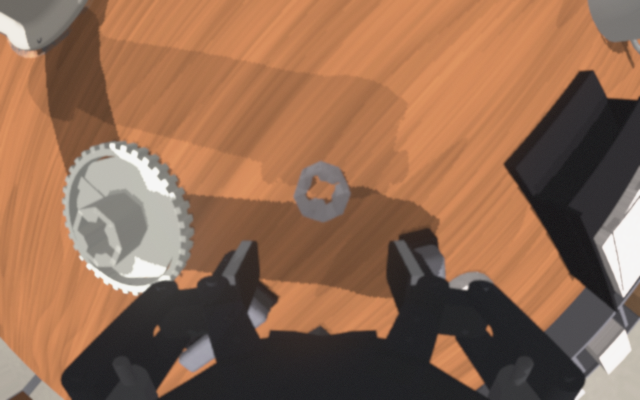

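View pics/o8.png

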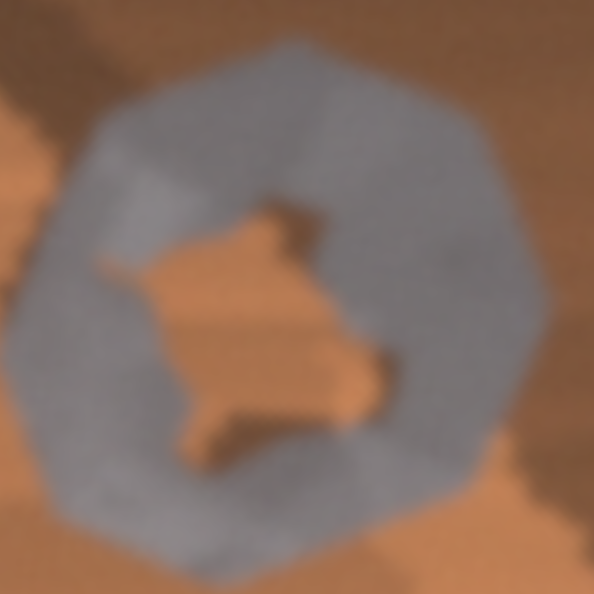

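```bash
python3 -m crank '[[[0,30,-55],0],[[0,58,-55],0],[[0,58,-55],0],[[0,58,-55],0]]'; python3 look.py w15;python3 ortho.py w15 451 11 32 27 22 pics/b.png; python3 -c "
import cv2,numpy as np;b=cv2.resize(cv2.imread('pics/b.png'),(594,594));cv2.imwrite('pics/o9.png',cv2.convertScaleAbs(b,alpha=1.6,beta=-40))"
```

```text
time: 20.15
tcp_pos: [486.2, -31.3, 76.9]
ee_rot: [[0.754, -0.002, -0.657], [0.657, 0.002, 0.754], [-0.0, -1.0, 0.003]]
wrist_force: [0.5, 0.2, 0.8]
width: 0.748
20.15 [486.2 -31.3  76.9] [ 0.754 -0.002 -0.657]
```

View pics/w15.png

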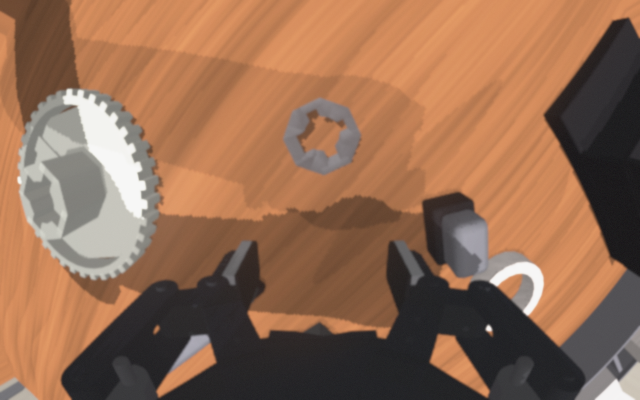

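View pics/o9.png

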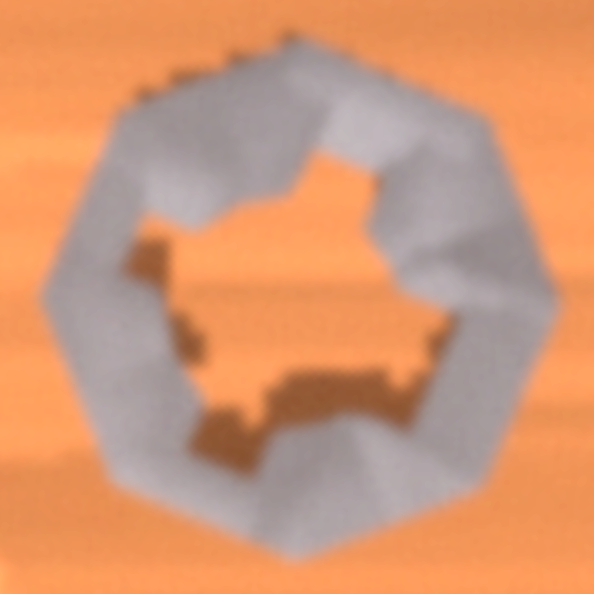

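```bash
cat > spov.py <<'E'
from hubov import *
def run(n,cx,cy,th,crop,sc,out,zb=0,zt=32):
    th=np.radians(th); a=th+np.radians(22.5+45*np.arange(8)); rr=22/np.cos(np.pi/8)
    P=[]
    for z,c1 in [(zt,(0,255,0)),(zb,(0,0,255))]:
        P+=[(q,c1) for q in sec(cx,cy,th,11.7,17.5,14.4,8.4,z)]
    P+=[(np.c_[cx+rr*np.cos(a),cy+rr*np.sin(a),0*a+zt],(255,255,0)),(np.c_[cx+rr*np.cos(a),cy+rr*np.sin(a),0*a+zb],(255,0,0))]
    draw(n,crop,sc,P,out)
if __name__=='__main__':
    a=sys.argv; run(a[1],*map(float,a[2:5]),tuple(map(int,a[5:9])),int(a[9]),a[10])
E
for t in -22.5 67.5 157.5 -112.5; do python3 spov.py w15 451.2 10.7 $t 280 92 86 86 4 pics/s_$t.png; done
python3 - <<'E'
import cv2,numpy as np
r=[cv2.imread(f'pics/s_{t}.png')[:,344:] for t in ['-22.5','67.5','157.5','-112.5']]
cv2.imwrite('pics/s_all.png',cv2.resize(np.vstack([np.hstack(r[:2]),np.hstack(r[2:])]),(600,600)))
E
```

```text
(no output)
```

View pics/s_all.png

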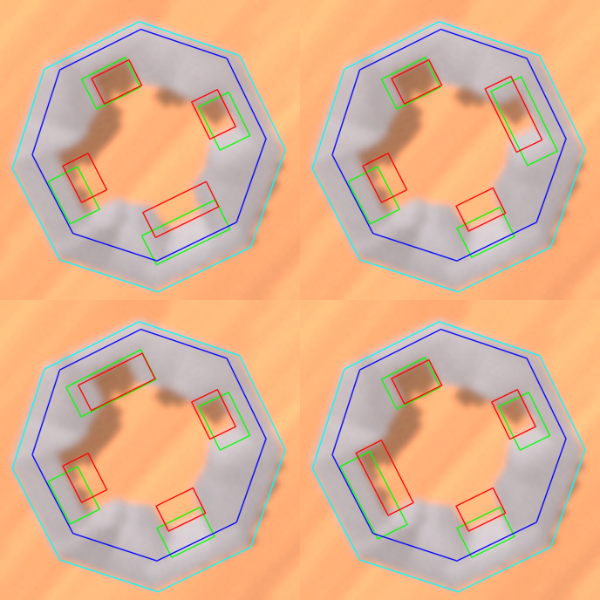

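Run:
```python
import cv2,numpy as np
r=[cv2.imread(f'pics/s_{t}.png') for t in ['-112.5','-22.5']]
a=r[0][:,:344]; g=cv2.convertScaleAbs(a,alpha=1.2,beta=-120); 
f=lambda x:cv2.resize(x,(400,400),interpolation=cv2.INTER_CUBIC)
cl=cv2.createCLAHE(4,(3,3)); p=cv2.imread('pics/w15.png')[92:178,280:366]; p=cv2.resize(p,(400,400),interpolation=cv2.INTER_CUBIC)
l=cv2.cvtColor(p,cv2.COLOR_BGR2LAB); l[...,0]=cl.apply(l[...,0]); p=cv2.cvtColor(l,cv2.COLOR_LAB2BGR)
cv2.imwrite('pics/s2.png',np.hstack([p,f(r[0][:,344:])]))
```

```text
(no output)
```

View pics/s2.png

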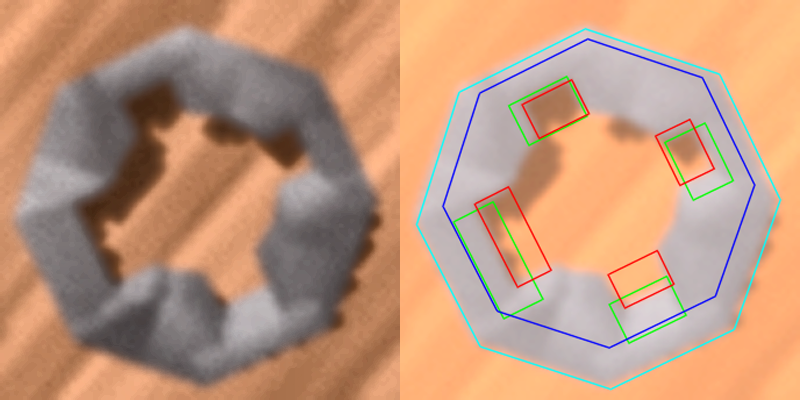

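The overlay puts the spacer at (451.2, 10.7) with its wide groove heading −112.5°: that groove spans about 11 mm at its foot, the others about 7 mm. Turning the tool to it above the spacer.

```bash
python3 -m crank '[[[1,-20,55],1.75],[[1,-20,55],1.75],[[1,-20,55],1.75],[[1,-20,55],1.75],[[1,-20,55],1.75],[[1,-20,55],1.75],[[1,-20,55],1.75],[[1,-20,55],1.75],[[1,-20,55],1.75],[[1,-20,55],1.75],[[1,-20,55],1.75],[[1,-20,55],1.75]]'; python3 -c "
from h import *
s=manip.state();print(s['time'],np.round(s['joints'],2))"
```

```text
time: 21.4
tcp_pos: [451.9, 11.8, 99.1]
ee_rot: [[0.51, 0.003, 0.86], [-0.86, 0.0, 0.51], [0.001, -1.0, 0.003]]
wrist_force: [1.0, -0.1, 0.5]
width: 0.747
21.4 [ 0.38  0.37 -0.54  2.14  0.29  0.7  -1.39]
```

```bash
python3 -m crank '[[[0,0,0],0.93],[[0,0,0],0.93],[[0,0,0],0.93],[[0,0,0],0.93],[[0,0,0],0.93],[[0,0,0],0.93],[[0,0,0],0.93],[[0,0,0],0.93],[[0,0,0],0.93]]'; python3 look.py w16;  python3 spov.py w16 451.2 10.7 -112.5 270 150 100 100 4 pics/s3.png
```

```text
time: 22.3
tcp_pos: [451.5, 11.1, 97.9]
ee_rot: [[-0.378, 0.001, 0.926], [-0.926, 0.0, -0.378], [-0.001, -1.0, 0.001]]
wrist_force: [0.1, -1.4, -0.3]
width: 0.747
22.3 [451.5  11.1  97.9] [-0.378  0.001  0.926]
```

View pics/s3.png

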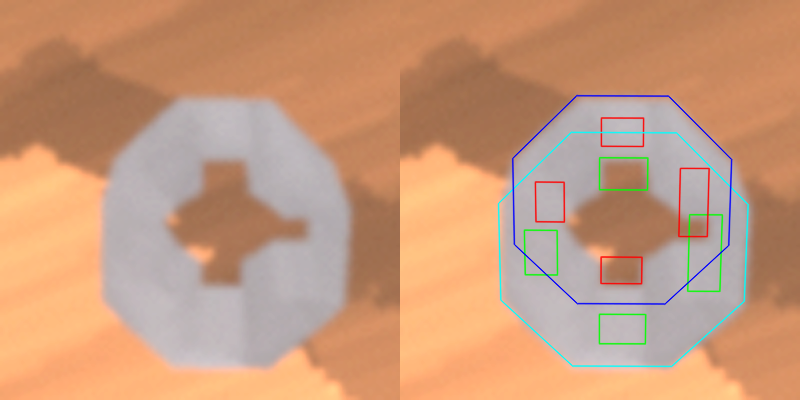

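```bash
python3 -m crank '[[[0,40,0],0],[[0,75,0],0],[[0,88,0],0],[[0,88,0],0],[[0,88,0],0]]' && python3 -m crank '[[[0,0,0],0],[[0,0,0],0],[[0,0,0],0],[[0,0,0],0],[[0,0,0],0]]' -1 60
```

```text
time: 22.85
tcp_pos: [451.7, 10.8, 9.9]
ee_rot: [[-0.38, 0.0, 0.925], [-0.925, 0.0, -0.38], [-0.0, -1.0, 0.0]]
wrist_force: [0.9, -0.1, -0.7]
width: 0.751
time: 23.35
tcp_pos: [452.7, 10.5, 11.0]
ee_rot: [[-0.381, 0.003, 0.925], [-0.925, -0.0, -0.381], [-0.001, -1.0, 0.003]]
wrist_force: [-0.1, 0.5, 5.1]
width: 0.502
```

```bash
python3 -m crank '[[[0,-15,0],0],[[0,-60,0],0],[[0,-110,0],0],[[0,-140,0],0],[[0,-140,0],0],[[0,-140,0],0],[[0,-140,0],0]]' && python3 look.py w17; python3 cogov.py w17 0 -1 0 21.2 260 200 125 125 4 pics/c2.png s;python3 - <<'E'
import cv2;a=cv2.imread('pics/c2.png');cv2.imwrite('pics/c2b.png',cv2.resize(a,(800,400)))
E
```

```text
time: 24.05
tcp_pos: [450.2, 10.3, 148.6]
ee_rot: [[-0.381, -0.002, 0.925], [-0.925, -0.0, -0.381], [0.001, -1.0, -0.001]]
wrist_force: [-0.1, 0.7, -1.9]
width: 0.498
24.05 [450.2  10.3 148.6] [-0.381 -0.002  0.925]
```

View pics/c2b.png

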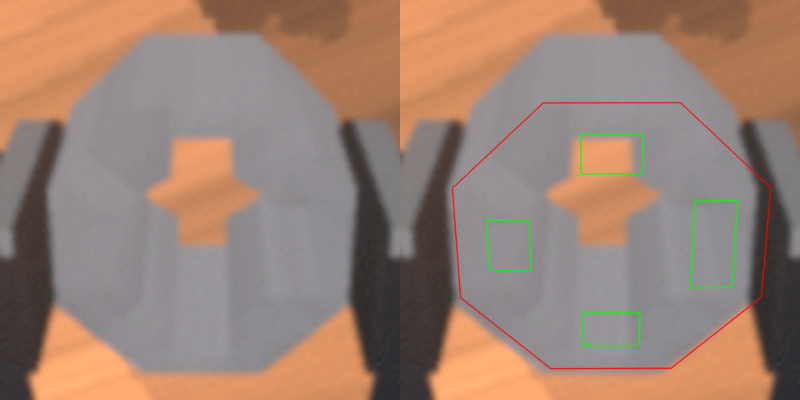

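```bash
python3 look.py w18; python3 cogov.py w18 0 -1 0 21.2 260 200 125 125 4 pics/c3.png s;python3 - <<'E'
import cv2;a=cv2.imread('pics/c3.png');cv2.imwrite('pics/c3b.png',cv2.resize(a,(800,400)))
from h import *
import pickle
for n in ['w11','w12','w13','w17','w18']:
    s,ci,p,d=pickle.load(open(f'pics/{n}.pkl','rb')); M,t=ext(ci); c=-M.T@t;Rt=np.array(s['ee_rot']); print(n,np.round(Rt.T@(c-s['tcp_pos']),2),np.round((Rt.T@M.T)[:,2],4),np.round((Rt.T@M.T)[:,0],4),np.abs(s['joint_velocities']).max())
E
```

```text
24.1 [450.   10.4 148.2] [-0.381 -0.003  0.925]
w11 [  -0.23 -142.75   71.38] [-0.0014  0.9612 -0.2757] [ 1.0e+00  1.2e-03 -9.0e-04] 0.018827363202242625
w12 [   1.47 -142.76   69.66] [-1.000e-04  9.616e-01 -2.743e-01] [ 1.e+00 -1.e-04 -9.e-04] 0.010135458565288274
w13 [   1.46 -142.79   69.61] [-1.000e-04  9.616e-01 -2.744e-01] [ 1.e+00 -2.e-04 -1.e-03] 0.03630189480211251
w17 [  -1.2  -142.75   70.79] [-9.000e-04  9.610e-01 -2.765e-01] [ 1.e+00  7.e-04 -9.e-04] 0.02120678893686882
w18 [  -1.2  -142.77   70.78] [-9.000e-04  9.610e-01 -2.764e-01] [ 1.e+00  7.e-04 -8.e-04] 0.014827707277503866
```

View pics/c3b.png

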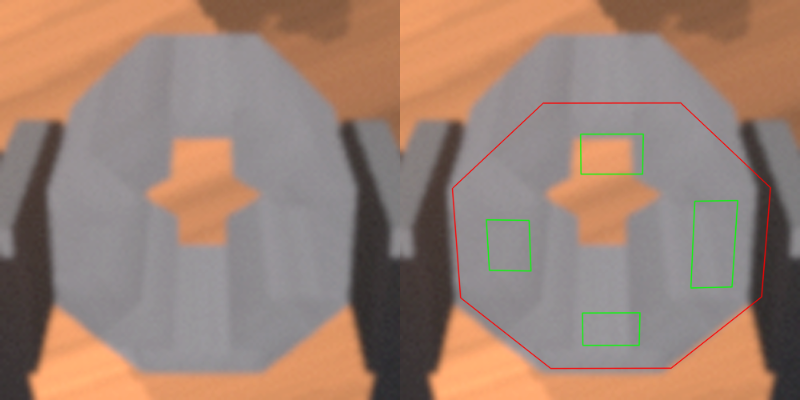

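Spacer held and centred; the camera world is offset from the robot world by about (1.3, 0.8) mm, so I target TCP (625.6, −214.8).

```bash
python3 -m crank '[[[141,0,248],-1.79],[[141,0,248],-1.79],[[141,0,248],-1.79],[[141,0,248],-1.79],[[141,0,248],-1.79],[[141,0,248],-1.79],[[141,0,248],-1.79],[[141,0,248],-1.79],[[141,0,248],-1.79],[[141,0,248],-1.79],[[141,0,248],-1.79],[[141,0,248],-1.79]]'; python3 -m crank '[[[0,0,0],-0.88],[[0,0,0],-0.88],[[0,0,0],-0.88],[[0,0,0],-0.88],[[0,0,0],-0.88],[[0,0,0],-0.88],[[0,0,0],-0.88],[[0,0,0],-0.88],[[0,0,0],-0.88]]'
```

```text
time: 25.35
tcp_pos: [625.9, -213.8, 147.0]
ee_rot: [[0.986, -0.003, 0.165], [-0.165, 0.002, 0.986], [-0.003, -1.0, 0.001]]
wrist_force: [-0.2, 0.2, -1.1]
width: 0.498
time: 26.25
tcp_pos: [626.6, -214.1, 148.5]
ee_rot: [[0.761, -0.001, -0.649], [0.649, 0.001, 0.761], [-0.0, -1.0, 0.001]]
wrist_force: [1.4, 1.1, -1.1]
width: 0.501
```

```bash
python3 -m crank '[[[-1.2,15,0.1],-0.01],[[-1.2,35,0.1],-0.01],[[-1.2,35,0.1],-0.01],[[-1.2,35,0.1],-0.01]]'; python3 look.py w19
python3 - <<'E'
import cv2;a=cv2.imread('pics/w19.png')[180:340,230:420];cv2.imwrite('pics/c4.png',cv2.resize(a,None,fx=4,fy=4,interpolation=cv2.INTER_CUBIC)[:600,:])
E
```

```text
time: 26.65
tcp_pos: [625.3, -214.8, 113.5]
ee_rot: [[0.753, -0.001, -0.658], [0.658, 0.001, 0.753], [-0.001, -1.0, 0.001]]
wrist_force: [0.3, -0.5, -1.2]
width: 0.499
26.65 [ 625.3 -214.8  113.5] [ 0.753 -0.001 -0.658]
```

View pics/c4.png

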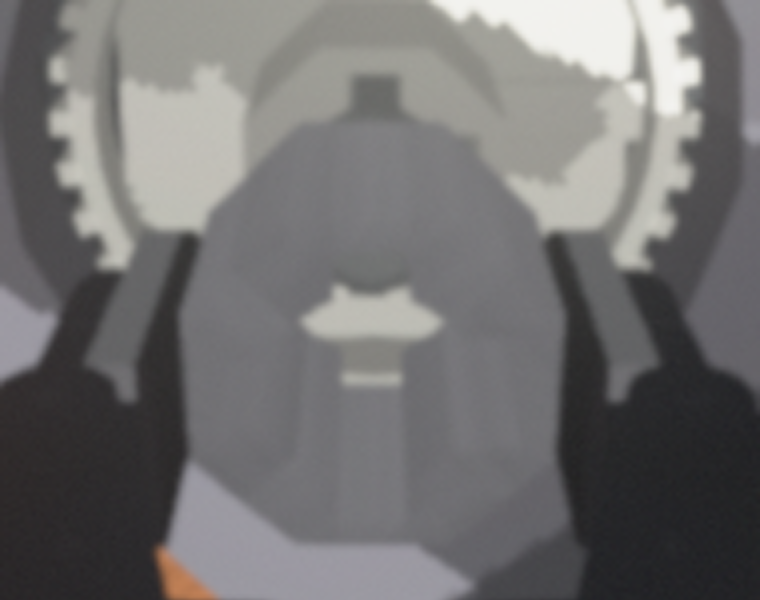

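```bash
python3 -m crank '[[[0,6,0],0],[[0,12,0],0],[[0,18,0],0],[[0,20,0],0],[[0,20,0],0]]';python3 -m crank '[[[0,2,0],0],[[0,4,0],0],[[0,6,0],0],[[0,6,0],0]]';python3 -c "
from h import *
s=manip.state();print(s['wrist_force'],s['torque'],s['tcp_pos'])"
```

```text
time: 27.2
tcp_pos: [625.5, -215.0, 93.7]
ee_rot: [[0.753, -0.001, -0.658], [0.658, 0.0, 0.753], [-0.0, -1.0, 0.001]]
wrist_force: [-0.9, 0.4, -2.0]
width: 0.499
time: 27.6
tcp_pos: [625.7, -215.0, 88.0]
ee_rot: [[0.753, -0.0, -0.658], [0.658, 0.0, 0.753], [-0.0, -1.0, 0.0]]
wrist_force: [0.9, 0.6, -1.5]
width: 0.502
[ 0.9060189   0.63859879 -1.5268774 ] [-0.00879554 -0.04416401  0.02500921] [ 625.66995771 -215.02445911   87.99989823]
```

No resistance, and it is already past the spline tops. Lowering to home (TCP about 73).

```bash
python3 -m crank '[[[0,5,0],0],[[0,10,0],0],[[0,14,0],0],[[0,15,0],0],[[0,15,0],0]]';python3 -m crank '[[[0,1.5,0],0],[[0,1.5,0],0],[[0,1.5,0],0]]'
```

```text
time: 28.1
tcp_pos: [625.8, -215.0, 73.2]
ee_rot: [[0.753, -0.0, -0.658], [0.658, 0.0, 0.753], [-0.0, -1.0, 0.0]]
wrist_force: [-0.4, 0.6, -1.3]
width: 0.501
time: 28.4
tcp_pos: [625.9, -215.0, 73.1]
ee_rot: [[0.753, -0.0, -0.658], [0.658, -0.001, 0.753], [-0.001, -1.0, -0.0]]
wrist_force: [-4.1, 0.8, 7.6]
width: 0.5
```

```bash
python3 -m crank '[[[0,0,0],0],[[0,0,0],0],[[0,0,0],0],[[0,0,0],0]]' 0.5; python3 -m crank '[[[0,-30,0],0],[[0,-80,0],0],[[0,-100,0],0],[[0,-100,-30],0],[[0,-100,-30],0],[[0,-100,-30],0]]'; python3 look.py w20
python3 - <<'E'
import cv2;a=cv2.imread('pics/w20.png')[80:240,220:420];cv2.imwrite('pics/c5.png',cv2.resize(a,None,fx=3.7,fy=3.7,interpolation=cv2.INTER_CUBIC))
from h import *
import pickle
s,ci,p,d=pickle.load(open('pics/w20.pkl','rb')); P=cloud(ci,d,True); r=np.hypot(P[...,0]-628.4,P[...,1]+215.8)
for a,b in [(55,60),(30,48),(18,21.5)]:
    z=P[...,2][(r>a)&(r<b)&(P[...,2]<130)]; print(a,b,len(z),np.round(np.percentile(z,[10,50,90]),1))
m=(P[...,2]>88)&(P[...,2]<100)&(r<40); q=P[m]; print((q.min(0)+q.max(0))/2,q.max(0)-q.min(0))
m=(P[...,2]>32)&(P[...,2]<40)&(r<75)&(r>45); q=P[m]; print((q.min(0)+q.max(0))/2,q.max(0)-q.min(0))
E
```

```text
time: 28.8
tcp_pos: [625.9, -215.0, 71.6]
ee_rot: [[0.753, 0.0, -0.658], [0.658, 0.0, 0.753], [0.0, -1.0, 0.0]]
wrist_force: [0.1, -0.4, -0.7]
width: 0.753
time: 29.4
tcp_pos: [645.3, -238.0, 171.2]
ee_rot: [[0.754, -0.001, -0.657], [0.657, 0.0, 0.754], [-0.0, -1.0, 0.001]]
wrist_force: [-0.9, 1.0, -1.1]
width: 0.753
29.4 [ 645.3 -238.   171.2] [ 0.754 -0.001 -0.657]
55 60 1772 [35.1 36.1 37. ]
30 48 4022 [24.2 25.2 26.2]
18 21.5 898 [92.4 94.  94.9]
[ 628.57249926 -215.88867583   92.21835661] [45.02257574 45.80751076  8.43117363]
[ 628.06187639 -216.25086613   36.0041934 ] [135.58024519 136.00670571   7.99120852]
```

View pics/c5.png

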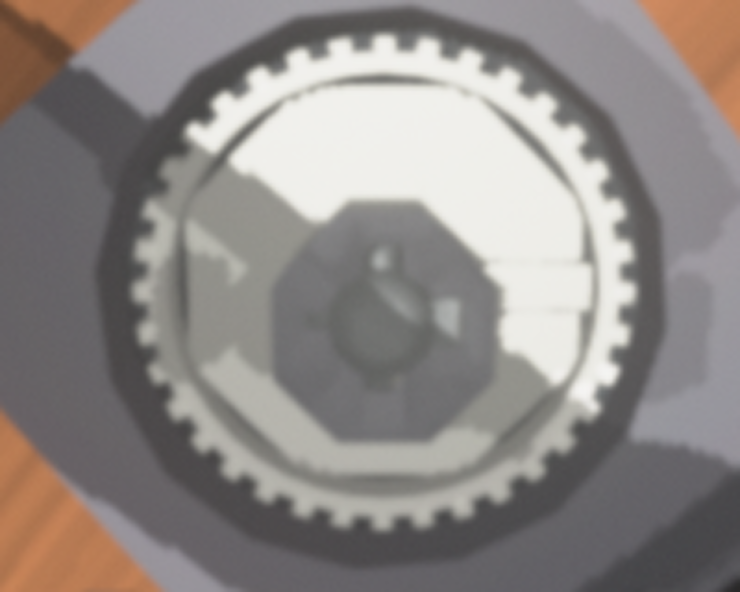

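The cog's rim is at 36.1 mm and its web at 25.2 mm. The spacer's top is at 94.0 mm, all at their home heights. In the crop the wide spline (450,315) and the cog's bar (545,290) both point right. I'll check the bystanders before handing in.

Run:
```python
from h import *
p,d=manip.capture('top'); cv2.imwrite('pics/end_top.png',p[:,:,::-1]); ci=manip.camera_info('top')
for t in ['stamp','tape_roll','stapler','tea_bottle','mug','mouse']:
    print(t,[(np.round(plane(ci,r['position'],0)[0][:2]),round(r['confidence'],2)) for r in manip.pinpoint('top',t)[:2]])
s=manip.state(); print(s['time'],np.abs(s['joint_velocities']).max())
```

```text
stamp [(array([569.,  17.]), 0.41), (array([ 623., -221.]), 0.21)]
tape_roll [(array([668.,  10.]), 0.55)]
stapler [(array([ 480., -184.]), 0.75)]
tea_bottle [(array([ 586., -458.]), 0.54)]
mug [(array([577., 427.]), 0.98)]
mouse [(array([370., 450.]), 0.86)]
29.8 0.0041016830048377076
```

View pics/end_top.png

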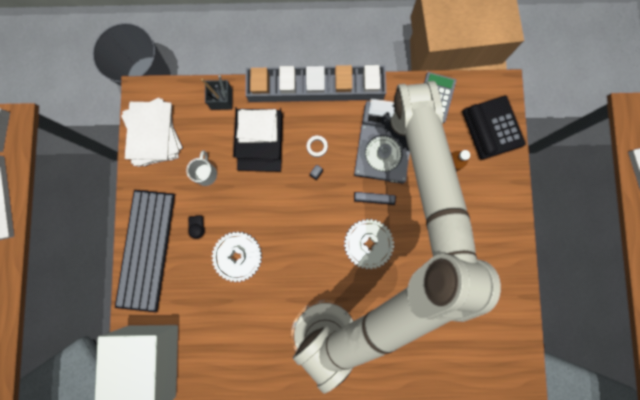

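Everything else stands where it was, and the cog shows in the well at (382,153). Handing in.

```bash
python3 -c "
from workcell import manip
print(manip.sign_off())"
```

```text
the job is handed in; nothing more can be done
None
```

I took the cog out of the tray by its rim, laid it flat on the desk and let go. I then picked it up by its boss, keyed it onto the hub and slid it home, set the spacer on top, let go of both and handed in at about 30 s of the 67 s allowed.

- **Seating:** the last wrist depth readings give the rim at 36.1 mm, the web at 25.2 mm and the spacer's top at 94.0 mm, which are the home heights.
- **Groove alignment:** in the last picture the hub's wide spline, lit in the spacer's wide groove, and the cog's raised bar point the same way.
- **Bystanders:** the networks place all six within about 10 mm of their start positions, which is within their own error, and none looks moved in the top picture. The stamp was found only with low confidence (0.41).
- **Discrepancies:**
  - The wrist camera's world disagreed with the robot's by about (1.3, 0.8) mm. I noticed only after the cog had gone on with about 5 N of side force (about 9 N in the final press).
  - I corrected for this before placing the spacer, which went on with almost no side force.
  - The first depth check of the cog mixed in gripper points, so I relied on the later, filtered one.

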